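# Nudge the valve seat rings into their counterbores

## Task

The cylinder head lies deck face up, ready for its two new valve seat rings, which lie loose on it. With the fingertips, push each ring flat across the machined deck until it drops into the counterbore it fits, the large ring into the large one and the small ring into the small one, and see that both lie fully home and flat on the counterbore floors. Slide the rings only: do not pick them up or let them fall off the head, and do not shift or knock over the tools and parts standing around.

Things in the scene. Friction and masses are not known exactly. Their poses are not given: they have to be found in the camera images.
- head: Fixed aluminium cylinder head, deck face up on two wooden bearers. 250 mm (its own x) by 200 mm (its y); origin at the centre of its footprint on the bench, the flat deck face 124 mm above it; z up. It does not move in a run. The dark bolt and water holes drawn on the deck do not catch the rings. Away from the two counterbores the deck is one flat plane out to its four edges, with no raised edge, so a ring pushed past an edge falls off.
- bore_large (a point): Centre of the mouth of the large counterbore, level with the deck, at (0, -33) mm in the head's frame. Round recess 60.5 mm across and 9 mm deep with a flat ledge for a floor; a 32 mm port hole goes on down through the middle of the floor, 30 mm deeper.
- bore_small (a point): Centre of the mouth of the small counterbore, level with the deck, at (0, 33) mm in the head's frame. Round recess 50.5 mm across and 9 mm deep with a flat ledge for a floor; a 25 mm port hole goes on down through the middle of the floor, 30 mm deeper.
- floor_large (a point): Centre of the floor plane of the large counterbore, 9 mm below the deck; axes as the head's.
- floor_small (a point): Centre of the floor plane of the small counterbore, 9 mm below the deck; axes as the head's.
- ring_large: Large loose valve seat ring of dark grey steel: 58 mm outside, 40 mm inside, 8 mm high, about 86 g; origin at the centre of its underside, z along its axis, upward. It starts flat on the deck near one end of the head (its +x or -x end), the small ring near the other. It has 1.25 mm of play all round in its counterbore, tips in only when its centre is within about 9 mm of the counterbore's, and once home its top is 1 mm below the deck.
- ring_small: Small loose valve seat ring of dark grey steel: 48 mm outside, 32 mm inside, 8 mm high, about 62 g; origin at the centre of its underside, z along its axis, upward. Same play and depth as the large one in its own counterbore. Either ring dips its leading edge first and raises its trailing edge, until it is pushed on and falls flat. This one would also fall into the large counterbore, where it does not belong.
- guide: Bystander: bronze valve guide standing on the deck near its +y edge, 15 mm across, 55 mm high; origin at the centre of its underside.
- pilot: Bystander: dark steel pilot standing on the deck near its -y edge, foot 21 mm across, 60 mm high; origin at the centre of its underside.
- valve_in: Bystander: large valve standing on its head on the bench beside the cylinder head, 55 mm across, stem 9 mm, 140 mm high; origin at the centre of its underside.
- valve_ex: Bystander: smaller valve standing on its head on the bench, 45 mm across, stem 9 mm, 140 mm high; origin at the centre of its underside.
- spring: Bystander: valve spring standing on the bench, 43 mm across, 62 mm high; origin at the centre of its underside.
- hammer: Bystander: hammer lying on the bench, under 50 mm high.
- layout_fluid: Bystander: small jar on the bench, 52 mm across, 85 mm high; origin at the centre of its underside.
Things that resemble listed ones, but are neither listed nor needed, are in the scene too. Leave any green look-alike of the ring_small alone. What is shaped like the ring_large but blue is not meant.

How it is judged:
At the end, for the whole second after the job is handed in: Each ring lies in its own counterbore, centre within 3 mm of the counterbore's axis, underside within 1.5 mm of the floor, seat side up and level within 0.05 rad, and at rest (horizontal distance between ring_large and bore_large below 0.003 m and z of ring_large in the frame of floor_large between -0.0015 and 0.0015 m and angle between each of ring_large, ring_small's own z axis and vertical below 0.05 rad and horizontal distance between ring_small and bore_small below 0.003 m and z of ring_small in the frame of floor_small between -0.0015 and 0.0015 m and linear speed of each of ring_large, ring_small below 0.02 m/s); the robot touches nothing.
It fails at once if a ring is lifted or carried: more than 12 mm above the deck (z of ring_large in the frame of bore_large above 0.012 m or z of ring_small in the frame of bore_small above 0.012 m).
It fails at once if a ring falls off the head: more than 25 mm below the deck (z of ring_large in the frame of bore_large below -0.025 m or z of ring_small in the frame of bore_small below -0.025 m).
It fails at once if a part or tool standing by is disturbed: moved more than 20 mm or knocked over (distance of any of guide, pilot, valve_in, valve_ex, spring, hammer, layout_fluid from where it was at the start of the episode above 0.02 m or angle between any of guide, pilot, valve_in, valve_ex, spring, layout_fluid's own z axis and vertical above 0.6 rad).
It also fails if it takes over 54 s, if anything falls off the work surface, if the arm or the gripper's body presses on something with over 40 N, if the wrist force passes 120 N, or if a joint passes its speed limit or range.

## Robot

A 6-joint arm with a two-finger parallel gripper is mounted at the origin on the work surface. World frame = base frame: x ahead of the robot, y to its left, z up, the work surface at z = 0. Lengths are in m, angles in rad, forces in N, time in s.
With the tool pointing down it reaches from about 0.3 to 0.875 m from the base axis. Payload 6.4 kg.
Tool frame: the origin (TCP) lies at the centre of the arm's flange, where the gripper is bolted on; the fingertips stand 173 mm ahead of it and the grasp point (between the pads) lies 155 mm ahead of it; z points along the fingers, x is the direction in which the jaws open and shut, and the axes are right-handed (so a half turn about z gives the same grasp; the last joint's range is limited). The gripper opens to 85 mm and grips with 20 to 120 N. Pads are 22 mm wide; open, the fingers measure 114 mm over their backs; the gripper's body (76 mm by 85 mm) begins 54 mm behind the grasp point. The pads swing forward as they close: fully open they stand 13 mm farther back than shut.
Start: joints at [1.03, 0.181, 1.607, -0, 1.354, -0.206], TCP at [0.189, 0.543, 0.405] pointing down, gripper open.
Joint ranges: [-2.99, 2.99], [-0.89, 2.07], [0.3, 2.58], [-1.14, 4.28], [0, 2.63], [-3.12, 3.12]. Speed limits (rad/s): [2.57, 2.57, 3.01, 3.14, 3.14, 3.14].

## Interface

Orientations are given as a unit quaternion [w, x, y, z].
In Python, from bench import ctrl gives the robot as it stands. The module is installed in compiled form; this text tells all that it offers.
- The arm moves only by the tool move_arm, never from a script. Its argument "moves" is a list of rows, each an object of numbers: "gripper": the opening in per cent of the stroke, from 0 (shut) to 100 (fully open); "x", "y", "z": the shift along the tool's x, y, z in cm; "roll": the turn about the tool's z in degrees. In form: [{"gripper": .., "x": .., "y": .., "z": .., "roll": ..}, ...]. A call has 1 to 5 rows; each row shifts and turns the commanded pose from where the row before left it, along the tool's axes as they then stand; what a row does not reach is not made up. A row lasts 1/8 s, in which the tool goes at most 62.5 mm and 10.7 degrees, less where a joint would pass 70% of its speed; a pose out of reach is approached as far as the arm can. A call is refused whole if a number of a shift passes 6.25 or a number of a turn 10.7, either way. A call with a gripper value outside its range is refused whole. The fingers move at their own pace and stop on an object; the grip force is fixed at half the most. Time passes only in rows, so rows that do not move let the fingers close. It gives the time, the measured TCP pose, the force and the opening at its end, in the units of the state.
- ctrl.get_obs(): the state, without advancing time (a new reading comes with each control period).
- ctrl.camera(name): name is "side" or "top" or "wrist"; returns a dict with "img" (480x640x3 uint8, red, green, blue), "fx", "fy", "cx", "cy" (pixels), "world_from_camera" (4x4, takes a point from camera to world coordinates); the wrist camera has in their place "tool_from_camera" (4x4, takes a point from camera to tool coordinates, whose origin is the TCP and whose axes are the tool frame's). Camera axes: x right, y up, looking along -z (the intrinsics and any distortion apply to the point x, -y, -z); pixel columns grow to the right and rows downward; lengths in m; the calibration is good to about 2 mm. A picture is of the moment at which its call begins: read the wrist's pose just before it. There is no depth.
- ctrl.hand_in(): hands the job in, once; it reports no verdict.
The state is a dict: "time_s": time; "q": joint angles; "dq": joint speeds; "joint_efforts": joint torques, N m; "eef_pos": TCP position; "eef_rot": TCP orientation; "wrist_force": force on the tool from outside, world axes, zero at the start; "torque": the same for the moment, N m; "opening": opening from 0.0 (shut) to 1.0 (fully open).
Only numpy, scipy, OpenCV 4.12 (cv2) and the standard library are available. Lean on these libraries where they do the work, as an engineer would, in place of code of your own. Each camera call takes 0.05 s, during which the arm holds its last target. There are 200 camera calls.

## Working session

There is one attempt and no reset: what is moved stays moved. The work goes in short steps, Python scripts to look and compute and a tool call to move; the robot and the scene stay as the last step left them, time stands still between calls to the robot, and variables do not carry over. Pictures are saved under pics/ and viewed, about 8 in all and at most 12, crops included, and the job is handed in when it is done.

Besides the shell and the picture viewer there is one more tool, called as name(argument=value, ...), one argument or row to a line, values as JSON. move_arm: Moves the arm, as the interface text tells. Its arguments: {"type":"object","properties":{"moves":{"type":"array","items":{"type":"object","properties":{"gripper":{"type":"number"},"x":{"type":"number"},"y":{"type":"number"},"z":{"type":"number"},"roll":{"type":"number"}}}}},"required":["moves"]}

```bash
mkdir -p pics; ls
python3 - <<'E'
from bench import ctrl
import cv2,numpy as np
o=ctrl.get_obs();print({k:np.round(v,3).tolist() for k,v in o.items()})
for n in("top","side"):
    c=ctrl.camera(n);cv2.imwrite(f"pics/{n}0.png",c["img"][:,:,::-1])
    print(n,{k:(np.round(v,4).tolist()) for k,v in c.items() if k!="img"})
E
```

```text
pics
{'time_s': 0.0, 'q': [1.03, 0.182, 1.608, -0.0, 1.354, -0.206], 'dq': [-0.002, -0.001, -0.001, 0.0, -0.0, -0.0], 'joint_efforts': [0.0, -44.486, -35.134, -0.0, 0.009, -0.0], 'eef_pos': [0.189, 0.543, 0.404], 'eef_rot': [0.0, 0.815, 0.579, -0.001], 'wrist_force': [1.029, 0.587, -0.43], 'torque': [-0.026, 0.034, -0.042], 'opening': 0.999}
top {'fx': 498.1669, 'fy': 498.1669, 'cx': 330.776, 'cy': 235.9466, 'world_from_camera': [[0.0263, 0.9807, -0.1936, 0.3724], [-0.9996, 0.0279, 0.0057, 0.0152], [0.011, 0.1934, 0.9811, 1.0829], [0.0, 0.0, 0.0, 1.0]]}
side {'fx': 465.9265, 'fy': 465.9265, 'cx': 326.4042, 'cy': 240.2831, 'world_from_camera': [[-0.8883, 0.2899, -0.3561, 0.2561], [-0.4591, -0.5726, 0.6792, 0.559], [-0.007, 0.7668, 0.6418, 0.64], [0.0, 0.0, 0.0, 1.0]]}
```

View pics/top0.png

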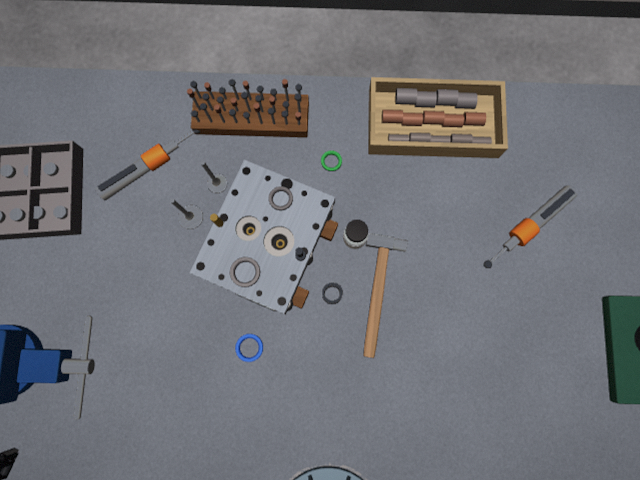

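View pics/side0.png

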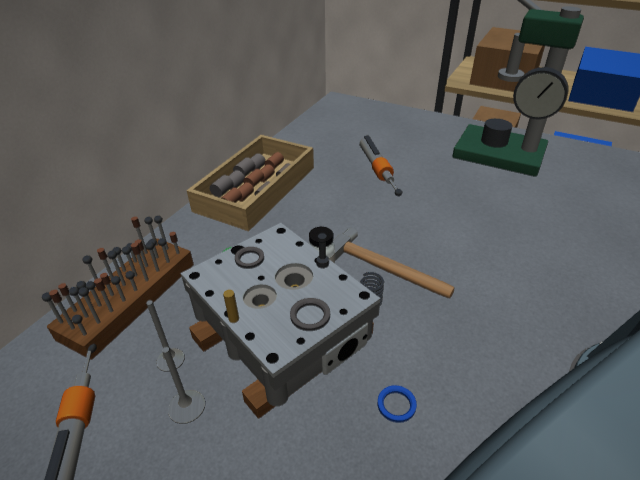

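The top view shows ring_small at about (281,198) and ring_large at (245,271). bore_small is at (248,228), bore_large at (279,241), the guide at (218,219) and the pilot at (302,253).

Possible mix-ups:
- green ring (331,160): not wanted
- blue ring (249,348): not wanted
- spring (332,293): a dark circle, but it stands on the bench
- the bores' own rims

I choose the two grey rings on the deck, and will check them in a rectified close crop.

```bash
cat > h.py <<'E'
import numpy as np,cv2
from bench import ctrl
def wfc(c,o=None):
    if "world_from_camera" in c: return np.array(c["world_from_camera"])
    w,x,y,z=o["eef_rot"];from scipy.spatial.transform import Rotation as R
    T=np.eye(4);T[:3,:3]=R.from_quat([x,y,z,w]).as_matrix();T[:3,3]=o["eef_pos"]
    return T@np.array(c["tool_from_camera"])
def proj(c,P,o=None):
    p=(np.linalg.inv(wfc(c,o))@np.c_[P,np.ones(len(P))].T)[:3]
    return np.c_[c["fx"]*p[0]/-p[2]+c["cx"],c["fy"]*-p[1]/-p[2]+c["cy"]]
def ray(c,uv,z,o=None):
    T=wfc(c,o);uv=np.atleast_2d(uv).astype(float)
    d=np.c_[(uv[:,0]-c["cx"])/c["fx"],-(uv[:,1]-c["cy"])/c["fy"],-np.ones(len(uv))]@T[:3,:3].T
    return (T[:3,3]+d*((z-T[2,3])/d[:,2])[:,None])[:,:2]
def rect(c,ctr,z,half=0.15,px=600,o=None):
    # metric map: image right = -y world, up = +x world
    q=np.array([[0,0],[px,0],[px,px],[0,px]],float);s=2*half/px
    P=np.c_[ctr[0]+half-q[:,1]*s,ctr[1]+half-q[:,0]*s,np.full(4,z)]
    H=cv2.getPerspectiveTransform(proj(c,P,o).astype(np.float32),q.astype(np.float32))
    return cv2.warpPerspective(c["img"],H,(px,px),flags=cv2.INTER_CUBIC)[:,:,::-1]
E
python3 - <<'E'
from h import *
c=ctrl.camera("top");s=ctrl.camera("side")
names="rs rl bs bl guide pilot".split()
uv=[(281,198),(245,271),(248,228),(279,241),(218,219),(302,253)]
W=ray(c,uv,.124)
for n,w in zip(names,W):print(n,w.round(4))
ctr=(W[2]+W[3])/2;ctr=ctr.round(2);print(ctr)
a=rect(c,ctr,.124,.15,400);b=rect(s,ctr,.124,.15,400)
cv2.imwrite("pics/rect.png",np.hstack([a,b]))
E
```

```text
rs [0.6357 0.1106]
rl [0.4879 0.1734]
bs [0.5729 0.1726]
bl [0.5486 0.1106]
guide [0.5893 0.2326]
pilot [0.5262 0.0647]
[0.56 0.14]
```

View pics/rect.png

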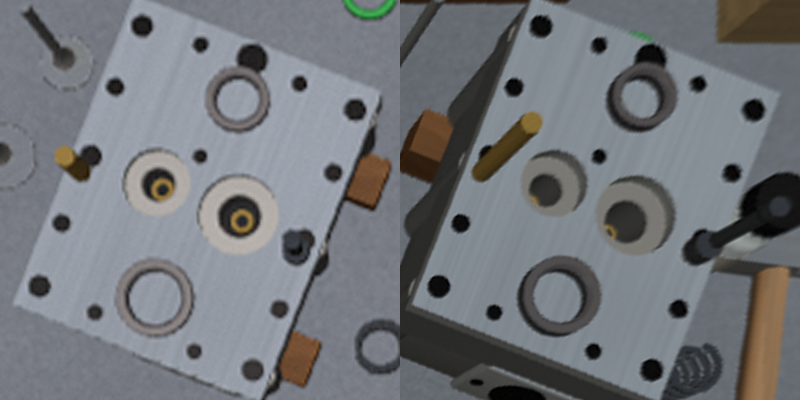

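Both views show the grey rings on the deck, with the small one at the +x end and the large one at the -x end. The crop is 0.75 mm/px, and the deck corners come out 198 mm apart. Next I fit circles.

```bash
cat >> h.py <<'E'
def circ(img,p,rmm,mm,ctr,half,dark,win=1.25):
    """edge points along radial rays near seed p (map px), robust circle centre -> world + radius mm"""
    g=cv2.GaussianBlur(cv2.cvtColor(img,cv2.COLOR_BGR2GRAY),(0,0),1.5).astype(np.float32)
    from scipy.optimize import least_squares
    p=np.array(p,float)
    for _ in range(3):
        t=np.radians(np.arange(0,360,3));r=np.arange(rmm/mm*.86,rmm/mm*1.15,.25)
        X=(p[0]+np.outer(np.cos(t),r)).astype(np.float32);Y=(p[1]+np.outer(np.sin(t),r)).astype(np.float32)
        v=cv2.remap(g,X,Y,cv2.INTER_LINEAR);d=np.gradient(v,axis=1)*(1 if dark else -1)
        k=d.argmax(1);i=np.arange(len(t));ok=d[i,k]>.4*np.median(d[i,k])
        E=np.c_[X[i,k],Y[i,k]][ok]
        s=least_squares(lambda q:np.hypot(*(E-q[:2]).T)-q[2],[*p,rmm/mm],loss="soft_l1",f_scale=.7).x
        p=s[:2]
    px=2*half/img.shape[0]
    return np.array([ctr[0]+half-p[1]*px,ctr[1]+half-p[0]*px]),s[2]*mm
E
python3 - <<'E'
from h import *
ctr=(.56,.14);half=.15;px=1200;mm=.25
S={"rl":((154,298),29,.132),"rs":((237,99),24,.132),"bl":((238,214),30.25,.124),"bs":((156,182),25.25,.124)}
for n in("top","side"):
    c=ctrl.camera(n)
    for k,(p,r,z) in S.items():
        w=ctr[0]+half-p[1]*.00075,ctr[1]+half-p[0]*.00075
        im=rect(c,ctr,z,half,px)
        W,R=circ(im,(p[0]*3,p[1]*3),r,mm,ctr,half,True)
        print(n,k,W.round(4),round(R,1))
q=np.array([(133,0),(380,93),(265,400),(14,303)]);C=np.c_[.71-q[:,1]*.00075,.29-q[:,0]*.00075];print("corners ctr",C.mean(0),"xdir",C[0]-C[3],C[1]-C[2],"ydir",C[0]-C[1],C[3]-C[2])
E
```

```text
top rl [0.4859 0.1729] 29.7
top rs [0.6335 0.1112] 24.6
top bl [0.5476 0.111 ] 32.2
top bs [0.5719 0.1712] 27.5
side rl [0.4845 0.1769] 30.3
side rs [0.6311 0.1159] 25.8
side bl [0.5489 0.1136] 29.8
side bs [0.5729 0.1748] 24.9
corners ctr [0.56075 0.1415 ] xdir [ 0.22725 -0.08925] [ 0.23025 -0.08625] ydir [0.06975 0.18525] [0.07275 0.18825]
```

move_arm(
  moves=[
    {"gripper": 35,"x": -2.9,"y": 4.5},
    {"gripper": 35,"x": -2.9,"y": 4.5},
    {"gripper": 35,"x": -2.9,"y": 4.5},
    {"gripper": 35,"x": -2.9,"y": 4.5},
    {"gripper": 35,"x": -2.9,"y": 4.5},
  ],
)

```text
validation failed for argument at $.mo...
```

move_arm(
  moves=[
    {"gripper": 35,"x": -2.9,"y": 4.5},
    {"gripper": 35,"x": -2.9,"y": 4.5},
    {"gripper": 35,"x": -2.9,"y": 4.5},
    {"gripper": 35,"roll": 9},
    {"gripper": 35,"roll": 9},
  ],
)

```text
validation failed for argument at $.mo...
```

move_arm(
  moves=[
    {"gripper": 35,"roll": 8},
    {"gripper": 35,"z": 3},
    {"gripper": 35},
  ],
)

```text
validation failed for argument at $.mo...
```

Run:
```python
from h import *
o=ctrl.get_obs();print({k:np.round(o[k],4).tolist() for k in("eef_pos","eef_rot","wrist_force","opening","time_s")})
c=ctrl.camera("wrist");print(np.array(c["tool_from_camera"]).round(3),c["fx"])
cv2.imwrite("pics/w1.png",c["img"][:,:,::-1])
print(wfc(c,o).round(3))
```

```text
{'eef_pos': [0.1889, 0.543, 0.4044], 'eef_rot': [0.0001, 0.815, 0.5794, -0.0003], 'wrist_force': [-0.7281, 0.0019, 0.4321], 'opening': 0.9997, 'time_s': 0.3}
[[ 1.    -0.001 -0.001  0.   ]
 [-0.001 -0.959 -0.284 -0.073]
 [-0.001  0.284 -0.959  0.031]
 [ 0.     0.     0.     1.   ]] 411.07553328998074
[[ 0.328 -0.906 -0.268  0.12 ]
 [ 0.945  0.314  0.093  0.567]
 [ 0.    -0.284  0.959  0.373]
 [ 0.     0.     0.     1.   ]]
```

View pics/w1.png

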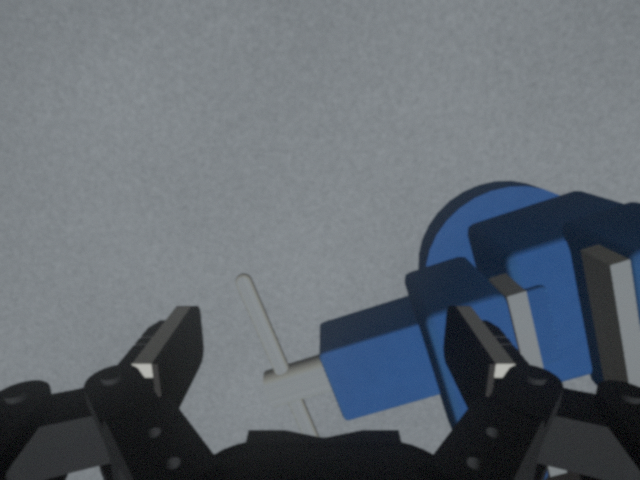

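The wrist view shows only the vise and the fingers, at the bottom of the frame. The moves were refused, probably because every field is required.

move_arm(
  moves=[
    {"gripper": 35,"x": -2.9,"y": 4.5,"z": 0,"roll": 0},
    {"gripper": 35,"x": -2.9,"y": 4.5,"z": 0,"roll": 0},
    {"gripper": 35,"x": -2.9,"y": 4.5,"z": 0,"roll": 0},
    {"gripper": 35,"x": -2.9,"y": 4.5,"z": 0,"roll": 0},
    {"gripper": 35,"x": -2.9,"y": 4.5,"z": 0,"roll": 0},
  ],
)

```text
time_s: 0.98
eef_pos: [0.3546, 0.3308, 0.4049]
eef_rot: [0.0, 0.815, 0.579, 0.0]
wrist_force: [1.4, 0.1, -0.1]
opening: 0.353
```

move_arm(
  moves=[
    {"gripper": 35,"x": -2.9,"y": 4.5,"z": 0,"roll": 0},
    {"gripper": 35,"x": -2.9,"y": 4.5,"z": 0,"roll": 0},
    {"gripper": 35,"x": -2.9,"y": 4.5,"z": 0,"roll": 0},
    {"gripper": 35,"x": 0,"y": 0,"z": 0,"roll": 9},
    {"gripper": 35,"x": 0,"y": 0,"z": 0,"roll": 9},
  ],
)

```text
time_s: 1.6
eef_pos: [0.4532, 0.2048, 0.4046]
eef_rot: [-0.0, 0.897, 0.442, -0.0]
wrist_force: [0.1, 0.4, 0.2]
opening: 0.35
```

move_arm(
  moves=[
    {"gripper": 35,"x": 0,"y": 0,"z": 0,"roll": 8},
    {"gripper": 35,"x": 0,"y": 0,"z": 3,"roll": 0},
    {"gripper": 35,"x": 0,"y": 0,"z": 0,"roll": 0},
  ],
)

```text
time_s: 1.98
eef_pos: [0.4518, 0.2055, 0.3728]
eef_rot: [-0.0, 0.924, 0.381, -0.002]
wrist_force: [-0.0, 0.2, 0.1]
opening: 0.354
```

Run:
```python
from h import *
o=ctrl.get_obs();print({k:np.round(o[k],4).tolist() for k in("eef_pos","eef_rot","wrist_force","opening","time_s")})
c=ctrl.camera("wrist")
cv2.imwrite("pics/w2.png",c["img"][:,:,::-1])
for n,p in dict(rl=(.4853,.175,.132),rs=(.6325,.1135,.132),bl=(.548,.1125,.124),bs=(.5724,.173,.124)).items(): print(n,proj(c,[p],o).round())
```

```text
{'eef_pos': [0.4518, 0.2055, 0.3728], 'eef_rot': [-0.0005, 0.9245, 0.3812, -0.0023], 'wrist_force': [-0.0195, 0.1562, 0.1145], 'opening': 0.3536, 'time_s': 1.975}
rl [[328. 332.]]
rs [[419. 528.]]
bl [[328. 447.]]
bs [[424. 414.]]
```

View pics/w2.png

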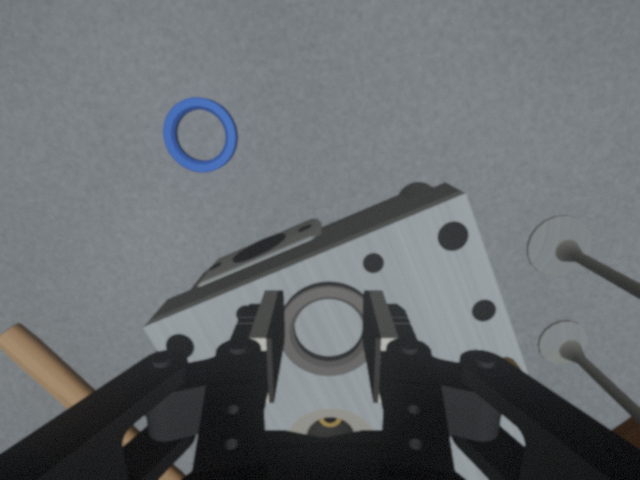

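The wrist view shows the large ring centred between the fingers at about (328,328), against a prediction of (328,332). The large bore is below it at (330,440). I'll refine this with a circle fit.

```bash
cat >> h.py <<'E'
from scipy.spatial.transform import Rotation as Rn
def intool(o,w,z=.132):
    q=o["eef_rot"];R=Rn.from_quat([q[1],q[2],q[3],q[0]]).as_matrix()
    return (R.T@(np.array([*w,z])-o["eef_pos"]))*100
E
python3 - <<'E'
from h import *
o=ctrl.get_obs();c=ctrl.camera("wrist");ctr=(.485,.175)
im=rect(c,ctr,.132,.06,480,o)
W,R=circ(im,(240,240),29,.25,ctr,.06,True);print("outer",W.round(4),R)
W2,R2=circ(im,(240,240),20,.25,ctr,.06,False);print("inner",W2.round(4),R2, intool(o,W2))
for n,w in dict(top_rl=(.4859,.1729),side_rl=(.4845,.1769),top_bl=(.5476,.111),side_bl=(.5489,.1136)).items():print(n,intool(o,w).round(2))
E
```

```text
outer [0.4845 0.1755] 29.764381652347556
inner [0.4836 0.1767] 18.52278777272188 [ 0.22516359  4.29083435 24.20833788]
top_rl [ 0.12  4.72 24.21]
side_rl [ 0.3   4.34 24.21]
top_bl [ 0.13 13.46 24.2 ]
side_bl [ 0.41 13.36 24.2 ]
```

move_arm(
  moves=[
    {"gripper": 35,"x": 0.2,"y": 0,"z": 3.5,"roll": 0},
    {"gripper": 35,"x": 0,"y": 0,"z": 3.0,"roll": 0},
    {"gripper": 35,"x": 0,"y": 0,"z": 0.5,"roll": 0},
    {"gripper": 35,"x": 0,"y": 0,"z": 0.2,"roll": 0},
  ],
)

```text
time_s: 2.58
eef_pos: [0.4548, 0.2072, 0.3039]
eef_rot: [0.0, 0.924, 0.381, 0.001]
wrist_force: [-0.2, 0.4, 0.2]
opening: 0.351
```

move_arm(
  moves=[
    {"gripper": 35,"x": 0,"y": 0,"z": 0.2,"roll": 0},
    {"gripper": 35,"x": 0,"y": 0,"z": 0.0,"roll": 0},
  ],
)

```text
time_s: 2.82
eef_pos: [0.4545, 0.2072, 0.3016]
eef_rot: [0.0, 0.924, 0.381, 0.001]
wrist_force: [0.1, -0.4, -0.0]
opening: 0.347
```

move_arm(
  moves=[
    {"gripper": 35,"x": 0,"y": 0,"z": 0.2,"roll": 0},
    {"gripper": 35,"x": 0,"y": 0,"z": 0.2,"roll": 0},
    {"gripper": 35,"x": 0,"y": 0,"z": 0,"roll": 0},
  ],
)

```text
time_s: 3.2
eef_pos: [0.4542, 0.2071, 0.297]
eef_rot: [0.0, 0.924, 0.381, 0.0]
wrist_force: [-0.9, 0.5, 3.0]
opening: 0.346
```

Run:
```python
from h import *
o=ctrl.get_obs();print(o["eef_pos"],o["wrist_force"])
c=ctrl.camera("side");i=c["img"][210:390,180:400,::-1]
p=proj(c,[[*o["eef_pos"][:2],.124]]).round();print(p)
cv2.imwrite("pics/s1.png",cv2.resize(i,None,fx=3,fy=3,interpolation=cv2.INTER_CUBIC))
```

```text
[0.45422969 0.20712707 0.29697166] [-0.88494907  0.49354744  3.00927813]
[[319. 340.]]
```

View pics/s1.png

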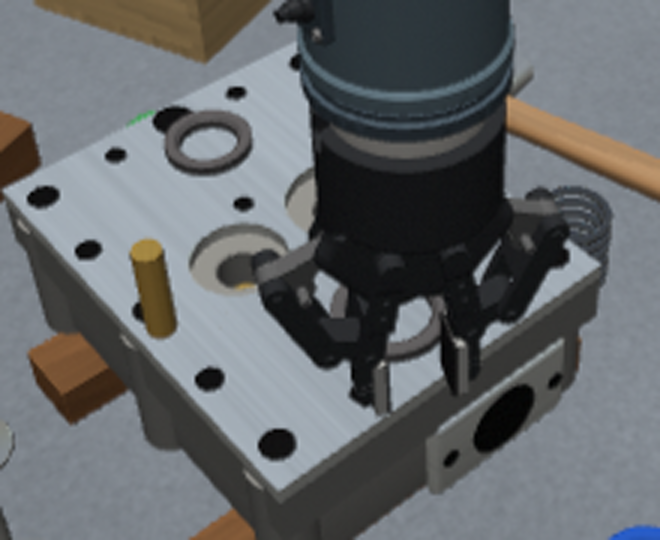

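Fz is 3 N, so the tips have just touched the deck, at TCP z of about 0.297. The side crop shows the two fingertips standing on the deck edge behind the large ring. I'll rise 2.5 mm and push along tool +y.

move_arm(
  moves=[
    {"gripper": 35,"x": 0,"y": 0,"z": -0.25,"roll": 0},
    {"gripper": 35,"x": 0,"y": 1,"z": 0,"roll": 0},
    {"gripper": 35,"x": 0,"y": 1.2,"z": 0,"roll": 0},
    {"gripper": 35,"x": 0,"y": 1.2,"z": 0,"roll": 0},
    {"gripper": 35,"x": 0,"y": 1.2,"z": 0,"roll": 0},
  ],
)

```text
time_s: 3.88
eef_pos: [0.4873, 0.1736, 0.2991]
eef_rot: [-0.0, 0.925, 0.381, -0.0]
wrist_force: [-0.5, 0.4, -0.2]
opening: 0.345
```

move_arm(
  moves=[
    {"gripper": 35,"x": 0,"y": 1.2,"z": 0,"roll": 0},
    {"gripper": 35,"x": 0,"y": 1,"z": 0,"roll": 0},
    {"gripper": 35,"x": 0,"y": 0.6,"z": 0,"roll": 0},
    {"gripper": 35,"x": 0,"y": 0,"z": 0,"roll": 0},
  ],
)

```text
time_s: 4.38
eef_pos: [0.5066, 0.1543, 0.2992]
eef_rot: [0.0, 0.925, 0.381, 0.0]
wrist_force: [0.6, -0.6, 0.4]
opening: 0.35
```

Run:
```python
from h import *
o=ctrl.get_obs();print(o["eef_pos"],o["wrist_force"])
c=ctrl.camera("wrist");t=ctrl.camera("top");s=ctrl.camera("side")
cv2.imwrite("pics/m1.png",np.hstack([cv2.resize(c["img"],(500,375)),cv2.resize(s["img"][220:370,200:320],(300,375))])[:,:,::-1])
```

```text
[0.50656572 0.15427841 0.29915898] [ 0.58138153 -0.55806756  0.41226938]
```

View pics/m1.png

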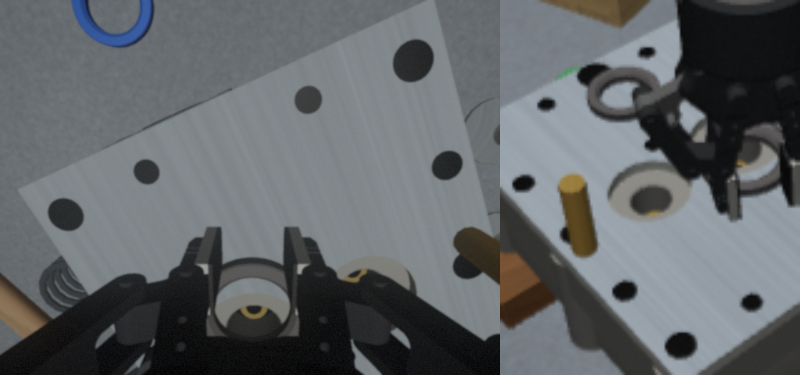

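The wrist view shows the large ring in the finger cradle, at about (252,310) in the composite, with its leading part already over the large bore. I push on in smaller steps.

move_arm(
  moves=[
    {"gripper": 35,"x": 0,"y": 0.5,"z": 0,"roll": 0},
    {"gripper": 35,"x": 0,"y": 0.5,"z": 0,"roll": 0},
    {"gripper": 35,"x": 0,"y": 0.4,"z": 0,"roll": 0},
    {"gripper": 35,"x": 0,"y": 0,"z": 0,"roll": 0},
  ],
)

```text
time_s: 5.03
eef_pos: [0.5165, 0.1444, 0.2992]
eef_rot: [0.0, 0.925, 0.381, 0.0]
wrist_force: [-0.6, -0.7, 0.3]
opening: 0.347
```

move_arm(
  moves=[
    {"gripper": 35,"x": 0,"y": 0.3,"z": 0,"roll": 0},
    {"gripper": 35,"x": 0,"y": 0.2,"z": 0,"roll": 0},
    {"gripper": 35,"x": 0,"y": 0,"z": 0,"roll": 0},
  ],
)

```text
time_s: 5.4
eef_pos: [0.5198, 0.141, 0.2992]
eef_rot: [0.0, 0.925, 0.381, 0.0]
wrist_force: [0.3, -0.3, -0.7]
opening: 0.352
```

Run:
```python
from h import *
o=ctrl.get_obs();print(o["eef_pos"],o["wrist_force"])
c=ctrl.camera("wrist");s=ctrl.camera("side")
cv2.imwrite("pics/m2.png",np.hstack([cv2.resize(c["img"][280:460,180:480],(500,300),interpolation=2),cv2.resize(s["img"][230:330,220:320],(300,300),interpolation=2)])[:,:,::-1])
```

```text
[0.51978967 0.14100831 0.29922761] [ 0.32437879 -0.32150092 -0.67288647]
```

View pics/m2.png

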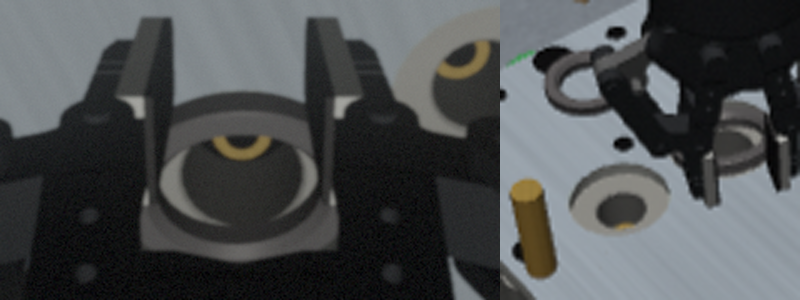

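The ring is almost over the bore: its front part looks tilted and its trailing arc is at (240,100). I keep going in 2 mm steps.

move_arm(
  moves=[
    {"gripper": 35,"x": 0,"y": 0.2,"z": 0,"roll": 0},
    {"gripper": 35,"x": 0,"y": 0.2,"z": 0,"roll": 0},
    {"gripper": 35,"x": 0,"y": 0,"z": 0,"roll": 0},
  ],
)

```text
time_s: 5.88
eef_pos: [0.5226, 0.1382, 0.2992]
eef_rot: [0.0, 0.925, 0.381, 0.0]
wrist_force: [-0.1, -0.7, -0.3]
opening: 0.353
```

move_arm(
  moves=[
    {"gripper": 35,"x": 0,"y": 0.2,"z": 0,"roll": 0},
    {"gripper": 35,"x": 0,"y": 0,"z": 0,"roll": 0},
  ],
)

```text
time_s: 6.12
eef_pos: [0.524, 0.1367, 0.2992]
eef_rot: [0.0, 0.925, 0.381, 0.0]
wrist_force: [1.1, -0.1, -0.1]
opening: 0.351
```

Run:
```python
from h import *
o=ctrl.get_obs();print(o["eef_pos"],o["wrist_force"])
c=ctrl.camera("wrist");s=ctrl.camera("side")
cv2.imwrite("pics/m3.png",np.hstack([cv2.resize(c["img"][280:460,180:480],(500,300),interpolation=2),cv2.resize(s["img"][230:330,220:320],(300,300),interpolation=2)])[:,:,::-1])
```

```text
[0.52403563 0.13674983 0.29920996] [ 1.13720473 -0.07183968 -0.07690366]
```

View pics/m3.png

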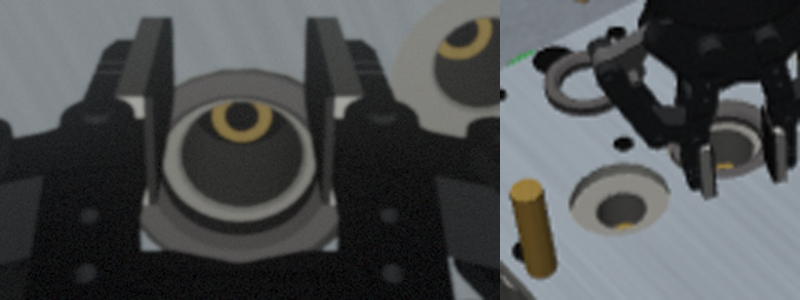

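The ring now lies concentric in its counterbore, with an even ledge visible all round at (240,160), so it has dropped. I retract, rise and go over behind the small ring.

move_arm(
  moves=[
    {"gripper": 35,"x": 0,"y": -0.6,"z": 0,"roll": 0},
    {"gripper": 35,"x": 0,"y": -0.6,"z": -2,"roll": 0},
    {"gripper": 35,"x": 0,"y": 0,"z": -5.5,"roll": 0},
    {"gripper": 35,"x": 2,"y": 4.8,"z": 0,"roll": 0},
    {"gripper": 35,"x": 2,"y": 4.8,"z": 0,"roll": 0},
  ],
)

```text
time_s: 6.85
eef_pos: [0.6124, 0.1058, 0.3761]
eef_rot: [0.001, 0.924, 0.382, 0.001]
wrist_force: [0.6, 0.5, -0.7]
opening: 0.348
```

move_arm(
  moves=[
    {"gripper": 35,"x": 2,"y": 4.9,"z": 0,"roll": 0},
    {"gripper": 35,"x": 0,"y": 0,"z": 0,"roll": 0},
  ],
)

```text
time_s: 7.1
eef_pos: [0.6623, 0.0831, 0.3728]
eef_rot: [0.0, 0.925, 0.38, -0.0]
wrist_force: [0.2, -0.2, -0.7]
opening: 0.352
```

Run:
```python
from h import *
o=ctrl.get_obs();print(o["eef_pos"],o["wrist_force"])
c=ctrl.camera("wrist")
for n,s,z,r in(("rs",(.6325,.1135),.132,24),("bs",(.5724,.173),.124,25.25),("rl",(.548,.1125),.123,29)):
    im=rect(c,s,z,.06,480,o);W,R=circ(im,(240,240),r,.25,s,.06,True);print(n,W.round(4),round(R,1),intool(o,W,z).round(2),"seed",intool(o,s,z).round(2))
cv2.imwrite("pics/w3.png",c["img"][:,:,::-1])
```

```text
[0.66226946 0.08309322 0.37278756] [ 0.21071981 -0.19418863 -0.720319  ]
rs [0.6337 0.1128] 23.9 [ 0.07 -4.12 24.08] seed [ 0.04 -4.25 24.08]
bs [0.5764 0.1707] 25.0 [  0.07 -12.26  24.88] seed [ -0.05 -12.71  24.88]
rl [0.5486 0.1123] 29.4 [ -6.01 -10.07  24.99] seed [ -6.04 -10.12  24.99]
```

View pics/w3.png

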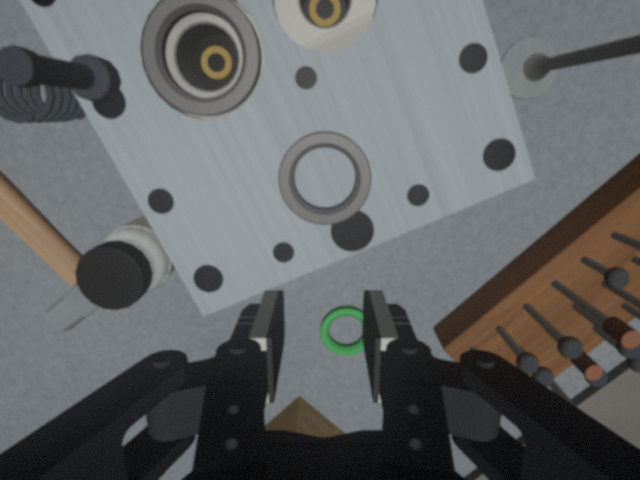

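The wrist view shows the large ring seated in its bore at (200,55). The small ring is at (325,177) and centred on the tool axis. The green look-alike at (345,330) lies off the head. Now I descend behind the small ring.

move_arm(
  moves=[
    {"gripper": 35,"x": 0,"y": 0,"z": 3.5,"roll": 0},
    {"gripper": 35,"x": 0,"y": 0,"z": 3.0,"roll": 0},
    {"gripper": 35,"x": 0,"y": 0,"z": 0.7,"roll": 0},
    {"gripper": 35,"x": 0,"y": 0,"z": 0,"roll": 0},
  ],
)

```text
time_s: 7.65
eef_pos: [0.6598, 0.0854, 0.3027]
eef_rot: [-0.0, 0.924, 0.382, -0.0]
wrist_force: [-0.4, -0.4, -0.0]
opening: 0.35
```

move_arm(
  moves=[
    {"gripper": 35,"x": 0,"y": 0,"z": 0.35,"roll": 0},
    {"gripper": 35,"x": 0,"y": -0.8,"z": 0,"roll": 0},
    {"gripper": 35,"x": 0,"y": -1.2,"z": 0,"roll": 0},
    {"gripper": 35,"x": 0,"y": -1.2,"z": 0,"roll": 0},
    {"gripper": 35,"x": 0,"y": -1.2,"z": 0,"roll": 0},
  ],
)

```text
time_s: 8.28
eef_pos: [0.6285, 0.1168, 0.2989]
eef_rot: [0.0, 0.924, 0.381, 0.0]
wrist_force: [-1.2, -1.2, 0.9]
opening: 0.35
```

move_arm(
  moves=[
    {"gripper": 35,"x": 0,"y": -1.2,"z": 0,"roll": 0},
    {"gripper": 35,"x": 0,"y": -0.9,"z": 0,"roll": 0},
    {"gripper": 35,"x": 0,"y": -0.5,"z": 0,"roll": 0},
    {"gripper": 35,"x": 0,"y": 0,"z": 0,"roll": 0},
  ],
)

```text
time_s: 8.78
eef_pos: [0.6106, 0.1347, 0.2986]
eef_rot: [-0.0, 0.924, 0.381, -0.0]
wrist_force: [-0.5, -0.1, 0.4]
opening: 0.35
```

Run:
```python
from h import *
o=ctrl.get_obs();print(o["eef_pos"],o["wrist_force"],intool(o,(.5724,.173),.124))
c=ctrl.camera("wrist");s=ctrl.camera("side")
cv2.imwrite("pics/m4.png",np.hstack([cv2.resize(c["img"][80:440,60:580],(520,360)),cv2.resize(s["img"][230:330,220:298],(280,360),interpolation=2)])[:,:,::-1])
```

```text
[0.61062358 0.13474669 0.29859523] [-0.54333275 -0.08891255  0.4036792 ] [-9.93749650e-03 -5.40204622e+00  1.74612809e+01]
```

View pics/m4.png

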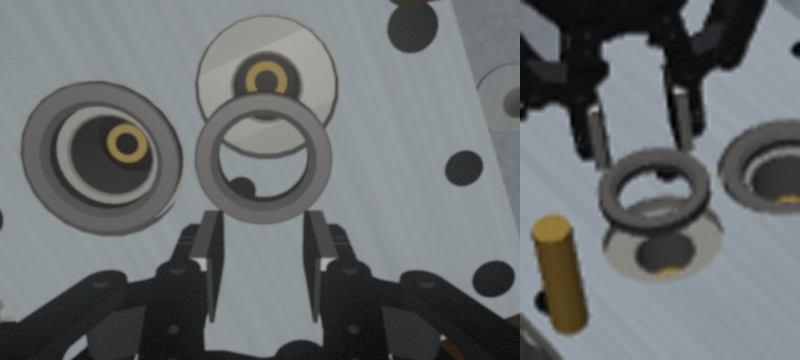

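The small ring sits in the cradle at (263,158), and the small bore is straight ahead at (267,86). About 2.5 cm remains.

move_arm(
  moves=[
    {"gripper": 35,"x": 0.1,"y": -0.6,"z": 0,"roll": 0},
    {"gripper": 35,"x": 0,"y": -0.6,"z": 0,"roll": 0},
    {"gripper": 35,"x": 0,"y": -0.4,"z": 0,"roll": 0},
    {"gripper": 35,"x": 0,"y": -0.3,"z": 0,"roll": 0},
    {"gripper": 35,"x": 0,"y": 0,"z": 0,"roll": 0},
  ],
)

```text
time_s: 9.5
eef_pos: [0.598, 0.1489, 0.2987]
eef_rot: [-0.0, 0.924, 0.381, -0.0]
wrist_force: [-0.6, 1.1, -1.0]
opening: 0.349
```

move_arm(
  moves=[
    {"gripper": 35,"x": 0,"y": -0.2,"z": 0,"roll": 0},
    {"gripper": 35,"x": 0,"y": -0.2,"z": 0,"roll": 0},
    {"gripper": 35,"x": 0,"y": 0,"z": 0,"roll": 0},
  ],
)

```text
time_s: 9.88
eef_pos: [0.5953, 0.1516, 0.2986]
eef_rot: [-0.0, 0.924, 0.381, -0.0]
wrist_force: [-0.9, -0.6, -0.3]
opening: 0.35
```

Run:
```python
from h import *
o=ctrl.get_obs();print(o["eef_pos"],o["wrist_force"],intool(o,(.5724,.173),.124))
c=ctrl.camera("wrist");s=ctrl.camera("side")
cv2.imwrite("pics/m5.png",np.hstack([cv2.resize(c["img"][80:440,60:580],(520,360)),cv2.resize(s["img"][230:330,220:298],(280,360),interpolation=2)])[:,:,::-1])
```

```text
[0.5952596  0.15161008 0.29862178] [-0.85373523 -0.64518955 -0.34412034] [-0.11184081 -3.12645751 17.46256906]
```

View pics/m5.png

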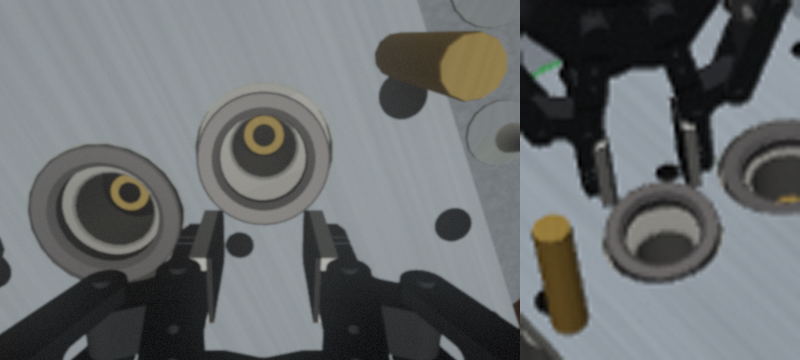

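The small ring at (263,155) covers its bore, and a sliver of the bore floor is still open at the front, so it is a few millimetres short. I push on.

move_arm(
  moves=[
    {"gripper": 35,"x": 0,"y": -0.2,"z": 0,"roll": 0},
    {"gripper": 35,"x": 0,"y": -0.2,"z": 0,"roll": 0},
    {"gripper": 35,"x": 0,"y": 0,"z": 0,"roll": 0},
  ],
)

```text
time_s: 10.35
eef_pos: [0.5924, 0.1545, 0.2987]
eef_rot: [-0.0, 0.924, 0.381, -0.0]
wrist_force: [0.3, 0.7, -0.3]
opening: 0.348
```

move_arm(
  moves=[
    {"gripper": 35,"x": 0,"y": -0.2,"z": 0,"roll": 0},
    {"gripper": 35,"x": 0,"y": 0,"z": 0,"roll": 0},
  ],
)

```text
time_s: 10.6
eef_pos: [0.591, 0.1559, 0.2987]
eef_rot: [-0.0, 0.924, 0.381, -0.0]
wrist_force: [-0.6, 0.4, 0.4]
opening: 0.351
```

Run:
```python
from h import *
o=ctrl.get_obs();print(o["eef_pos"],o["wrist_force"],intool(o,(.5724,.173),.124))
c=ctrl.camera("wrist");s=ctrl.camera("side")
cv2.imwrite("pics/m6.png",np.hstack([cv2.resize(c["img"][80:440,60:580],(520,360)),cv2.resize(s["img"][230:330,220:298],(280,360),interpolation=2)])[:,:,::-1])
```

```text
[0.59104511 0.15586008 0.29868436] [-0.64093173  0.43359695  0.43231842] [-0.11326262 -2.52921435 17.4685619 ]
```

No more pictures will be shown, so from here I judge numerically. I fit the ring's outer circle on the home plane: a radius of about 24 mm means it has dropped, and it would read larger if the ring were still up.

```bash
cat > chk.py <<'E'
from h import *
import sys
o=ctrl.get_obs();print(o["time_s"],np.round(o["eef_pos"],4))
for n in sys.argv[1:]:
    c=ctrl.camera(n)
    for k,s,ro,ri,rb in(("S",(.5724,.173),24,16,25.25),("L",(.548,.1125),29,20,30.25)):
        im=rect(c,s,.123,.05,500,o);r=[]
        for d,R in((True,ro),):
            W,q=circ(im,(250,250),R,.2,s,.05,d);r+=[W.round(4).tolist(),round(q,2)]
        W,q=circ(im,(250,250),ri,.2,s,.05,False);r+=["inner",W.round(4).tolist(),round(q,2)]
        print(n,k,*r)
E
python3 chk.py wrist
python3 - <<'E'
import cv2,numpy as np
# brightness profile along image column through the small ring centre, before/after last pushes
for f in("m5","m6"):
    g=cv2.cvtColor(cv2.imread(f"pics/{f}.png"),cv2.COLOR_BGR2GRAY)
    print(f,g[74:240:3,258:270].mean(1).astype(int).tolist())
E
```

```text
10.7 [0.5911 0.1558 0.2987]
wrist S [0.5734, 0.1738] 24.66 inner [0.5719, 0.175] 14.88
wrist L [0.5493, 0.1129] 29.8 inner [0.5482, 0.1165] 18.18
m5 [149, 148, 148, 146, 151, 150, 105, 128, 130, 130, 131, 106, 89, 85, 109, 128, 127, 78, 58, 57, 56, 56, 53, 56, 104, 127, 121, 60, 61, 60, 61, 60, 61, 61, 85, 128, 147, 145, 143, 144, 143, 141, 83, 74, 78, 88, 133, 133, 133, 131, 115, 151, 151, 150, 149, 149]
m6 [149, 149, 150, 149, 149, 149, 149, 148, 147, 131, 72, 106, 122, 121, 121, 116, 81, 108, 141, 124, 128, 114, 59, 55, 55, 53, 52, 53, 76, 126, 126, 80, 59, 59, 59, 59, 58, 59, 59, 102, 135, 145, 122, 49, 70, 85, 87, 98, 104, 104, 102, 83, 132, 152, 152, 152]
```

The scale ratios match (24.66/24 = 29.8/29 = 1.028), and the m6 profile shows the ledge both front and back. Both rings therefore seem to lie at the same height. I retract, rise clear and check again.

move_arm(
  moves=[
    {"gripper": 35,"x": 0,"y": 0.6,"z": 0,"roll": 0},
    {"gripper": 35,"x": 0,"y": 0.6,"z": -2,"roll": 0},
    {"gripper": 35,"x": 0,"y": 2,"z": -5.5,"roll": 0},
    {"gripper": 35,"x": 0,"y": 3,"z": -3,"roll": 0},
    {"gripper": 35,"x": 0,"y": 3,"z": -2,"roll": 0},
  ],
)

```text
time_s: 11.38
eef_pos: [0.657, 0.0897, 0.4263]
eef_rot: [0.001, 0.924, 0.381, 0.001]
wrist_force: [0.3, 0.4, -0.7]
opening: 0.348
```

move_arm(
  moves=[
    {"gripper": 35,"x": 0,"y": 2,"z": 0,"roll": 0},
    {"gripper": 35,"x": 0,"y": 0,"z": 0,"roll": 0},
  ],
)

```text
time_s: 11.62
eef_pos: [0.6705, 0.0751, 0.4219]
eef_rot: [-0.0, 0.925, 0.38, -0.001]
wrist_force: [-0.3, -0.2, -0.7]
opening: 0.354
```

```bash
cat > chk2.py <<'E'
from h import *
# compare with pictures: before (start) for the bores; profile along head x through each bore
o=ctrl.get_obs()
u=np.array([.932,-.362]);v=np.array([.362,.932])
for n in("wrist","side"):
    c=ctrl.camera(n);g=cv2.cvtColor(c["img"],cv2.COLOR_RGB2GRAY)
    for k,s in(("S",(.5724,.173)),("L",(.548,.1125))):
        for nm,d in(("x",u),("y",v)):
            t=np.arange(-36,37,1.5)/1000;P=np.c_[np.array(s)+t[:,None]*d,np.full(len(t),.123)]
            q=proj(c,P,o).astype(np.float32);print(n,k,nm,cv2.remap(g,q[None,:,0],q[None,:,1],1)[0].tolist())
E
python3 chk.py wrist top side; python3 chk2.py
```

```text
11.625 [0.6705 0.0751 0.4219]
wrist S [0.5739, 0.1728] 23.78 inner [0.5738, 0.1728] 15.69
wrist L [0.5486, 0.1124] 29.41 inner [0.55, 0.1129] 19.22
top S [0.5706, 0.1724] 23.86 inner [0.5735, 0.172] 16.0
top L [0.5474, 0.1144] 28.43 inner [0.5481, 0.1136] 20.17
side S [0.5733, 0.1742] 25.1 inner [0.5738, 0.172] 15.24
side L [0.5493, 0.1128] 29.9 inner [0.5455, 0.1175] 18.53
wrist S x [0, 0, 0, 0, 0, 0, 0, 0, 0, 0, 0, 0, 0, 0, 0, 0, 0, 0, 0, 0, 0, 0, 0, 0, 128, 114, 68, 68, 69, 69, 74, 105, 129, 109, 132, 157, 96, 125, 138, 137, 109, 116, 154, 155, 155, 156, 155, 155, 155]
wrist S y [132, 157, 152, 154, 153, 151, 151, 152, 142, 118, 132, 133, 118, 93, 152, 167, 128, 60, 61, 70, 98, 123, 128, 132, 128, 129, 36, 0, 0, 0, 0, 0, 0, 0, 0, 0, 0, 0, 0, 0, 0, 0, 0, 0, 0, 0, 0, 0, 0]
wrist L x [0, 0, 0, 0, 0, 102, 110, 116, 119, 111, 78, 74, 58, 140, 152, 143, 81, 46, 48, 48, 49, 53, 57, 60, 85, 125, 128, 114, 97, 99, 117, 129, 127, 88, 63, 64, 85, 149, 120, 102, 127, 127, 129, 110, 115, 157, 160, 160, 160]
wrist L y [153, 153, 153, 154, 140, 99, 115, 117, 118, 108, 88, 78, 118, 157, 151, 105,
[... 332 characters left out ...]
, 105, 137, 143, 146, 146, 146, 147, 147]
side S y [68, 99, 139, 145, 145, 143, 144, 141, 112, 83, 80, 80, 74, 70, 63, 47, 45, 73, 104, 121, 108, 87, 64, 51, 51, 51, 50, 48, 48, 47, 43, 41, 37, 33, 56, 91, 86, 74, 80, 81, 72, 74, 123, 145, 146, 146, 146, 147, 148]
side L x [145, 145, 145, 145, 136, 107, 88, 82, 79, 71, 60, 50, 47, 48, 48, 48, 50, 50, 50, 52, 52, 52, 52, 51, 51, 51, 51, 51, 57, 74, 95, 113, 105, 67, 41, 39, 48, 59, 69, 75, 79, 80, 81, 77, 73, 110, 140, 149, 150]
side L y [146, 146, 146, 143, 131, 93, 78, 81, 80, 77, 71, 66, 48, 35, 55, 93, 117, 115, 100, 72, 54, 52, 53, 52, 51, 50, 51, 50, 49, 49, 48, 46, 45, 43, 42, 38, 35, 51, 96, 81, 81, 81, 78, 71, 81, 121, 144, 146, 144]
```

move_arm(
  moves=[
    {"gripper": 35,"x": -1.5,"y": -3.5,"z": 0,"roll": 0},
    {"gripper": 35,"x": -1.5,"y": -3.5,"z": 0,"roll": 0},
    {"gripper": 35,"x": 0,"y": 0,"z": 0,"roll": 0},
  ],
)

```text
time_s: 12.25
eef_pos: [0.5973, 0.1066, 0.4235]
eef_rot: [-0.0, 0.924, 0.382, -0.001]
wrist_force: [0.7, -0.8, 0.5]
opening: 0.354
```

```bash
python3 chk.py wrist; python3 chk2.py | grep wrist
```

```text
12.25 [0.5973 0.1066 0.4235]
wrist S [0.574, 0.1739] 24.73 inner [0.5729, 0.1729] 15.57
wrist L [0.5492, 0.1121] 29.59 inner [0.5487, 0.1135] 19.35
wrist S x [152, 152, 152, 153, 153, 152, 153, 151, 148, 125, 137, 137, 125, 91, 139, 160, 110, 75, 95, 128, 123, 83, 73, 73, 72, 74, 97, 128, 119, 79, 68, 65, 99, 151, 152, 99, 95, 116, 129, 126, 109, 116, 153, 154, 155, 153, 156, 155, 155]
wrist S y [131, 154, 154, 155, 154, 150, 152, 154, 151, 122, 132, 132, 122, 99, 147, 166, 124, 77, 95, 130, 122, 80, 74, 73, 72, 74, 102, 130, 118, 78, 66, 61, 80, 143, 150, 84, 86, 120, 131, 129, 113, 101, 146, 153, 153, 153, 153, 153, 154]
wrist L x [154, 153, 154, 154, 151, 119, 122, 128, 127, 121, 91, 115, 153, 155, 121, 66, 65, 65, 67, 77, 120, 131, 124, 108, 103, 114, 127, 126, 100, 64, 63, 65, 65, 65, 73, 123, 149, 115, 89, 99, 120, 121, 121, 114, 108, 132, 158, 159, 159]
wrist L y [152, 152, 153, 154, 142, 98, 116, 116, 119, 110, 91, 82, 120, 157, 148, 101, 65, 63, 63, 63, 62, 66, 112, 132, 103, 66, 65, 64, 67, 71, 108, 129, 106, 70, 68, 81, 136, 157, 106, 109, 129, 130, 131, 115, 152, 151, 153, 154, 152]
```

Both profiles are symmetric, reading rim, ring, ledge, port, ledge, ring, rim in x and in y. The centres are within about 1 mm of the bores as measured at the start. The arm is clear, so I hand in.

```bash
python3 -c "
from bench import ctrl
print(ctrl.get_obs()['wrist_force']);print(ctrl.hand_in())"
```

```text
[-3.05723773e-01 -5.09262081e-01  1.54248448e-04]
the job is handed in; nothing more can be done
None
```

I slid both rings across the deck with the part-open fingertips as a two-point cradle. The large ring went into the large counterbore and the small ring into the small one. I then retracted clear and handed in at about 12.3 s.

**What the last checks showed:**
- **Position:** taken camera by camera, most circle fits put each ring within about 1–1.5 mm of its counterbore. A few were off by more: the top view's outer fit of the large ring by about 3.4 mm, and the side view's inner fits by about 3–5 mm. I put those down to shading and ring walls seen at a slant.
- **Height:** the fitted radii mostly match rings lying 1 mm below the deck. One overhead wrist fit of the small ring's outer edge read 24.7 mm instead of 24 mm, probably because it caught the counterbore rim.
- **Flatness:** the overhead brightness profiles show the ledge on both sides of each ring, in both directions.
- **Arm:** the wrist force was near zero and the arm was touching nothing.

**Limits:** the 12-picture viewing limit ran out just before the small ring dropped, so its final seating was confirmed only by these numbers. I did not measure the other parts again at the end, but apart from the first 3 N touch on the deck no force reading showed unexpected contact.

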